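# Shut the board tester, pin it and hold it down

### The arm

A 7-joint arm with a two-finger parallel gripper is mounted at the origin on a cart in front of the work surface, level with it; the furniture and walls round the work are solid. World frame = base frame: x ahead of the robot, y to its left, z up, the work surface at z = 0. Lengths are in m, angles in rad, forces in N, time in s.
With the tool pointing down it reaches from about 0.425 to 0.925 m from the base axis. Payload 6.8 kg.
Tool frame: the origin (TCP) lies midway between the tips of the shut fingers; the grasp point (between the pads) lies 19 mm behind it; z points along the fingers, y is the line along which they close (so a half turn about z gives the same grasp; the last joint's range is limited). The gripper opens to 85 mm and grips with 20 to 120 N. Pads are 22 mm wide; open, the fingers measure 114 mm over their backs; the gripper's body (76 mm by 85 mm) begins 54 mm behind the grasp point. The pads swing forward as they close: fully open they stand 13 mm farther back than shut.
Start: joints at [-1.366, 0.477, 0.022, 1.555, -0.011, 1.109, -0.083], TCP at [0.208, 0.642, 0.207] pointing down, gripper open.
Joint ranges: [-2.96, 2.96], [-0.34, 2.1], [-1.41, 1.46], [0.24, 2.44], [-1.37, 4.51], [0.17, 1.92], [-2.96, 2.96]. Speed limits (rad/s): [2.39, 2.39, 3.14, 3.14, 3.14, 3.14, 3.14].

### API

Orientations are given as a unit quaternion [w, x, y, z].
In Python, from station import bot, eyes, ticket gives the robot as it stands.
- The arm moves only by the shell command python3 -m crank 'ROWS' [FORCE]. ROWS is text: rows parted by semicolons, each of 7 numbers parted by spaces: the shift along the tool's x, y, z in units of 0.5 m (1.0 is 0.5 m), then the turn, a rotation vector about the tool's x, y, z in units of 180 degrees (1.0 is 180 degrees), then the closure, from 0 (fully open) to 1 (shut). A call has 1 to 20 rows; each row is the pose to reach, as a shift and turn from the pose commanded when the call began, along the tool's axes at that moment, turning the shorter way round; what a row does not reach only later rows make up. A row lasts 1/10 s, in which the tool goes at most 50 mm and 8.59 degrees, less where a joint would pass 70% of its speed; a pose out of reach is approached as far as the arm can. A call with a number of a shift or a turn outside -1 to 1 is refused whole. A call with a gripper value outside its range is refused whole. The fingers move at their own pace and stop on an object; FORCE is the grip in N (left out, the last holds). Time passes only in rows, so rows that repeat a pose let the fingers close. It gives the time, the measured TCP pose, the force, the opening and the grip force at its end, in the units of the state.
- bot.get_obs(): the state, without advancing time (a new reading comes with each control period).
- eyes.read_camera(name): name is "scene" or "top"; returns a dict with "image" (420x560x3 uint8, red, green, blue), "K" (3x3 intrinsics, pixels), "R" (3x3) and "t" (3): a world point X has camera coordinates R X + t. Camera axes: x right, y down, z forward; pixel columns grow to the right and rows downward; lengths in m; the calibration is good to about 2 mm. A picture is of the moment at which its call begins. There is no depth.
- ticket.hand_in(): hands the job in; it is judged then, once.
The state is a dict: "t": time; "q": joint angles; "joint_vel": joint speeds; "joint_torque": joint torques, N m; "eef_pos": TCP position; "tool_rot": TCP orientation; "contact_force": force on the tool from outside, world axes, zero at the start; "torque": the same for the moment, N m; "gripper_width": opening from 0.0 (shut) to 1.0 (fully open); "grasp_force": force on a finger pad.
Only numpy, scipy, OpenCV 4.12 (cv2) and the standard library are available. Lean on these libraries where they do the work, as an engineer would, in place of code of your own. Each camera call takes 0.05 s, during which the arm holds its last target. There are 200 camera calls.

### The job

One station of the clamshell tester holds the green circuit board, the other only a grey blanking plate. Lower the lid over the circuit board, leave the other lid standing open, then take the red-knobbed tooling pin from its wooden block and push it down through the hole in the lowered lid into the bush beneath. Finish while holding: keep the pin gripped and its collar pressed down on the lid, firmly enough that the sprung lid stays fully shut, and disturb nothing else on the desk.

Things in the scene. Friction and masses are not known exactly. Their poses are not given: they have to be found in the camera images.
- fixture: two-station clamshell board tester, fixed to the desk: grey metal base 164 x 200 mm, 16 mm high between a front bar (36 mm deep, 35 mm high) and a rear bar. Origin: centre of the underside, on the desk; +x points from the front bar (pin bushes, robot's side) to the rear bar (hinges), +y to the left station, z up. Stations are centred at y = +50 mm (left) and -50 mm (right).
- lid_left (a joint): angle of the left station's brown lid (0.16 kg): 0 = fully shut, level; grows as it opens; 1.57 upright; stop at 1.80, leaning back, where it stays by itself. The hinge is damped: pushed over past upright, below about 1.1 rad the lid sinks by its own weight in a second or two and comes to rest, ajar at about 0.07 rad, on the part in the nest, which floats on springs.
- lid_right (a joint): the same for the right station's lid
- lid_left_hole (a point): centre of the left lid's brass-ringed 14.5 mm pin hole at the lid's upper face, 125 mm from the hinge axis. The lid is a plate 8 mm thick and 80 mm wide that reaches 142 mm from the hinge axis to its front edge; its last 30 mm, with the hole, are a tongue 44 mm wide. A pad 9 mm deep sits under the lid's middle.
- lid_right_hole (a point): the same on the right lid
- base_hole_left (a point): mouth of the left station's vertical 13.5 mm pin bush in the base's front bar, 35 mm above the desk, 31 mm deep. A shut lid's hole lies right above it, the lid's upper face then 44 mm above the desk (about 53 mm at the hole while it rests ajar).
- base_hole_right (a point): the same for the right station
- hinge_left (a point): middle of the left lid's hinge axis, 40 mm above the desk, 125 mm behind the pin bush; the axis is parallel to the fixture's y
- hinge_right (a point): the same for the right lid
- nest_left (a point): centre of the left station's black floating nest at its floor, 26 mm above the desk with its springs up. Shutting the lid pushes nest and part down 4 mm against about 18 N, so about 8 N of push on the pin shuts the lid fully; let go, it lifts ajar again. 15 N is ample: the shut lid is on a rigid stop.
- nest_right (a point): the same for the right station
- board: small green circuit board, 50 x 38 x 5 mm, with a square metal shield can in its middle; origin at the centre of its underside. At the start it lies in one of the two nests, left or right (another board, in the blue holder on the desk, is not part of the job). Loose, 30 g.
- blank: grey plastic blanking plate, 50 x 38 x 5 mm, with a small square boss; it lies in the other nest. Origin at the centre of its underside. Loose, 30 g.
- pin: tooling pin, upright in its wooden block at the start: steel shank 12 mm in diameter, 34 mm long, with a tapered nose; then a dark steel collar 28 mm in diameter, 5 mm thick; then a ribbed red grip knob 20 mm in diameter, 30 mm tall (its top 69 mm above the tip). Origin at the tip (lower end), z along the pin to the knob. About 80 g.
- pin_block: light wooden bench block, 70 x 50 x 40 mm, fixed; origin at the centre of its underside
- block_hole (a point): mouth of the block's 14 mm hole, 40 mm above the desk, in which the pin is parked with its collar resting on the block
- ipa_jar: bystander: white jar, 44 mm wide, 45 mm tall; origin at the centre of its underside
- suction_cup: bystander: red suction cup, 55 mm wide, 45 mm tall; origin at the centre of its underside
- glue_bottle: bystander: black glue bottle, 32 mm wide, 78 mm tall; origin at the centre of its underside
- tweezers_1: bystander: tweezers lying flat, 13 x 126 x 9 mm; origin at their middle
Not all that is in view belongs to the job. Leave any yellow look-alike of the pin alone.

How it is judged:
By the outcome, as a careful person would: the job done as asked, in the order asked, and still so for the second after the job is handed in, while the arm keeps its last pose, push and grip.
It also fails if it takes over 48 s, if anything falls off the work surface, if the arm or the gripper's body presses on something with over 40 N, if the wrist force passes 120 N, or if a joint passes its speed limit or range.

## Working session

There is one attempt and no reset: what is moved stays moved. The work goes in short steps, Python scripts to look and compute and a shell command to move; the robot and the scene stay as the last step left them, time stands still between calls to the robot, and variables do not carry over. Pictures are saved under pics/ and viewed, at most 10 in all, crops included, and the job is handed in when it is done.

```bash
mkdir -p pics; ls
python3 - <<'E'
from station import bot,eyes
import cv2,numpy as np
np.set_printoptions(suppress=True,precision=4)
o=bot.get_obs()
for k in o: print(k,o[k])
for n in ("scene","top"):
    c=eyes.read_camera(n); cv2.imwrite(f"pics/{n}0.png",c["image"][:,:,::-1]); np.savez(f"{n}0.npz",**c)
    print(n,c["K"],c["R"],c["t"],-c["R"].T@c["t"])
E
```

```text
pics
t 0.0
q [-1.3661  0.4778  0.0224  1.5565 -0.0115  1.1093 -0.0831]
joint_vel [-0.0008 -0.     -0.0007  0.0003  0.0019  0.0005  0.0009]
joint_torque [  0.0019 -59.646    1.6081 -28.1197   0.0122   0.0092  -0.    ]
eef_pos [0.2076 0.6416 0.2064]
tool_rot [-0.0001  0.1558  0.9878 -0.0009]
contact_force [0.6567 0.3449 0.026 ]
torque [-0.044  -0.0048 -0.0401]
grasp_force 0.0
gripper_width 0.9981635685435761
scene [[525.6414   0.     269.944 ]
 [  0.     525.6414 205.8185]
 [  0.       0.       1.    ]] [[-0.6472 -0.7623  0.0008]
 [-0.3706  0.3137 -0.8742]
 [ 0.6662 -0.5661 -0.4856]] [0.2783 0.2769 0.7802] [-0.2371  0.5669  0.6207]
top [[411.2801   0.     274.4376]
 [  0.     411.2801 211.7561]
 [  0.       0.       1.    ]] [[-0.0066 -1.      0.002 ]
 [-0.9841  0.0061 -0.1776]
 [ 0.1776 -0.0032 -0.9841]] [-0.0681  0.5153  0.8498] [ 0.3557 -0.0685  0.928 ]
```

View pics/scene0.png

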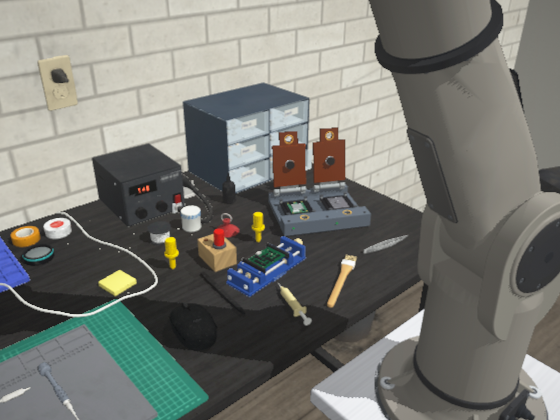

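View pics/top0.png

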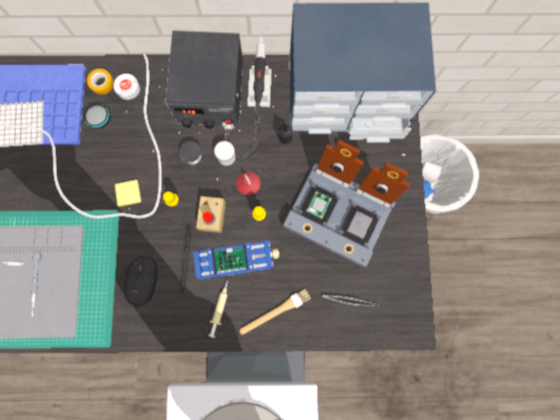

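The circuit board is in the left station (top view at about (320,204), blank at (360,222)), so the left lid is the one to close. The left bush is at about (307,227) and its lid hole at about (344,150). The pin's red knob is at (208,216) on the block. I'll zoom in for the fixture and the pin.

Run:
```python
import cv2,numpy as np
s=cv2.imread('pics/scene0.png');t=cv2.imread('pics/top0.png')
a=cv2.resize(t[110:270,180:420],None,fx=2.5,fy=2.5,interpolation=cv2.INTER_CUBIC) #600x400
b=cv2.resize(s[120:280,190:390],(400,320),interpolation=cv2.INTER_CUBIC)
out=np.zeros((600,800,3),np.uint8)
a=cv2.resize(t[90:270,260:440],(400,400),interpolation=cv2.INTER_CUBIC);b=cv2.resize(s[120:260,250:390],(400,400),interpolation=cv2.INTER_CUBIC)
out[:400,:400]=a;out[:400,400:]=b
out[400:,:400]=cv2.resize(t[170:250,170:330],(400,200),interpolation=cv2.INTER_CUBIC)
out[400:,400:]=cv2.resize(s[200:280,150:310],(400,200),interpolation=cv2.INTER_CUBIC)
cv2.imwrite('pics/crop1.png',out)
```

```text
(no output)
```

View pics/crop1.png

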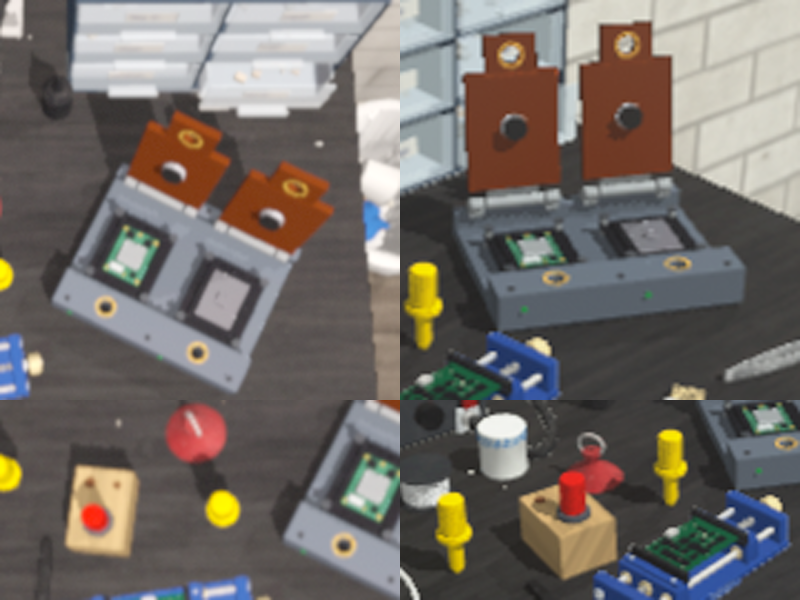

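Crop: left bush in the top view at about (307,228) and in the scene view at (305,217). Left lid hole at (345,152) and (289,139). Knob top at about (208,217) and (219,230). The cabinet stands behind the lids. Next I'll measure by colour masks and triangulation.

```bash
cat > h.py <<'E'
import cv2,numpy as np
np.set_printoptions(suppress=True,precision=4)
def load(n): return dict(np.load(n))
def ray(c,p):
    d=c["R"].T@np.linalg.solve(c["K"],[p[0],p[1],1.]); return -c["R"].T@c["t"],d/np.linalg.norm(d)
def plane(c,p,z):
    o,d=ray(c,p); return o+d*(z-o[2])/d[2]
def tri(c1,p1,c2,p2):
    (a,d),(b,e)=ray(c1,p1),ray(c2,p2)
    s=np.linalg.lstsq(np.c_[d,-e],b-a,rcond=None)[0]; P,Q=a+d*s[0],b+e*s[1]
    return (P+Q)/2,np.linalg.norm(P-Q)*1000
def proj(c,X):
    v=c["K"]@(c["R"]@X+c["t"]); return v[:2]/v[2]
def blob(c,p,r,lo,hi):
    im=c["image"]; h=cv2.cvtColor(im,cv2.COLOR_RGB2HSV); x,y=map(int,p)
    m=cv2.inRange(h,np.array(lo),np.array(hi)); k=np.zeros_like(m); k[y-r:y+r+1,x-r:x+r+1]=1; m=m*k
    pts=cv2.findNonZero(m)
    if pts is None: return None
    (e,(w,hh),_)=cv2.minAreaRect(pts); 
    return np.array(e),len(pts),(w,hh),pts.reshape(-1,2)
E
python3 - <<'E'
from h import *
S,T=load('scene0.npz'),load('top0.npz')
lo,hi=(15,90,110),(35,255,255)
P={'bl':((304.6,217.3),(307.3,228.2)),'br':((347.3,212.4),(349.1,248.9)),'hl':((288.9,138.9),(345.5,152.1)),'hr':((329.5,135.4),(392.8,174.6))}
R={}
for k,(s,t) in P.items():
    bs,bt=blob(S,s,8,lo,hi),blob(T,t,8,lo,hi)
    print(k,bs and bs[:3],bt and bt[:3]); X=tri(S,s,T,t); print('  hand',*X)
    if bs and bt: print('  blob',*tri(S,bs[0],T,bt[0]))
# red knob
for c,p in ((S,(219,240)),(T,(208,217))):
    b=blob(c,p,14,(0,170,120),(8,255,255)); print(b[0],b[1],b[2],b[3].min(0),b[3].max(0))
X=tri(S,(219.2,230.4),T,(208,216.8)); print('knobtop',*X)
E
```

```text
bl (array([305.25, 215.25]), 18, (6.363961219787598, 9.899494171142578)) (array([307.5, 227.5]), 31, (7.0, 7.0))
  hand [ 0.4801 -0.1434  0.0326] 0.007563725498010166
  blob [ 0.4803 -0.144   0.0376] 1.828985307036868
br (array([347. , 211.5]), 13, (8.0, 3.0)) (array([348.5, 248. ]), 38, (8.0, 7.0))
  hand [ 0.4345 -0.2333  0.0318] 0.7902912702190402
  blob [ 0.4356 -0.2322  0.034 ] 0.7883248894558791
hl (array([288.5, 139. ]), 37, (8.0, 9.0)) (array([345.5, 152.5]), 64, (11.31370735168457, 7.071067810058594))
  hand [ 0.6107 -0.2105  0.1612] 1.3261904912268843
  blob [ 0.6105 -0.21    0.161 ] 0.11873435517801165
hr (array([329. , 135.5]), 36, (9.0, 8.0)) (array([392.5, 174.5]), 64, (7.0, 11.0))
  hand [ 0.5653 -0.2999  0.1608] 0.6245676484599668
  blob [ 0.5658 -0.2992  0.1605] 0.007256955556266049
[221.5 236.5] 193 (17.0, 15.0) [214 228] [229 245]
[207.5 216.5] 83 (9.0, 9.0) [203 212] [212 221]
knobtop [0.5009 0.0697 0.0735] 2.6291780493040533
```

Bushes are 101 mm apart at z≈35 mm, and the lid holes sit at z≈161 mm (expected 162), giving a fixture yaw of about -27°. The knob top is at z≈73 mm (expected 75). Next I'll check the room behind the left lid and refine the pin, then go.

Run:
```python
from h import *
S,T=load('scene0.npz'),load('top0.npz')
print('cab low front, top view z=.0/.03/.06'); 
for p in ((296,130),(352,132),(368,137),(410,135)): print(p,[plane(T,p,z)[:2] for z in (0.0,.03,.06)])
print('cab scene base', plane(S,(234,190),0), plane(S,(190,168),0))
print('cab top front-right corner', *tri(S,(308,97),T,(425,72)), 'front-left', *tri(S,(231,121),T,(293,72)))
bl=np.array([.4802,-.1437]); y=np.deg2rad(-27.0); ex=np.array([np.cos(y),np.sin(y)])
for d in (.125,.157,.161,.175,.19,.22): print(d, bl+ex*d)
# knob: centre lines at z=.060 (mid knob)
bs=blob(S,(219,240),14,(0,170,120),(8,255,255)); bt=blob(T,(208,217),14,(0,170,120),(8,255,255))
print('tri mid', *tri(S,bs[0],T,bt[0]))
for z in (.045,.06,.075):
    print(z,plane(S,bs[0],z)[:2],plane(T,bt[0],z)[:2])
for X in ([.5,.07,.075],[.5,.07,.045]): print(proj(S,np.array(X)),proj(T,np.array(X)))
```

```text
cab low front, top view z=.0/.03/.06
(296, 130) [array([ 0.7204, -0.1241]), array([ 0.7086, -0.1223]), array([ 0.6969, -0.1205])]
(352, 132) [array([ 0.7147, -0.2571]), array([ 0.7031, -0.251 ]), array([ 0.6914, -0.245 ])]
(368, 137) [array([ 0.702 , -0.2946]), array([ 0.6908, -0.2873]), array([ 0.6796, -0.28  ])]
(410, 135) [array([ 0.7064, -0.3946]), array([ 0.695 , -0.3841]), array([ 0.6837, -0.3735])]
cab scene base [ 0.738  -0.1403  0.    ] [ 0.9245 -0.127   0.    ]
cab top front-right corner [ 0.7426 -0.373   0.2003] 37.317396592551646 front-left [ 0.7457 -0.1218  0.195 ] 39.12039111265642
0.125 [ 0.5916 -0.2004]
0.157 [ 0.6201 -0.215 ]
0.161 [ 0.6237 -0.2168]
0.175 [ 0.6361 -0.2231]
0.19 [ 0.6495 -0.23  ]
0.22 [ 0.6762 -0.2436]
tri mid [0.5009 0.0698 0.0603] 5.620143999049608
0.045 [0.5183 0.0547] [0.5055 0.0744]
0.06 [0.4986 0.0681] [0.5029 0.0719]
0.075 [0.4789 0.0814] [0.5004 0.0695]
[219.9543 230.1234] [207.2623 216.6808]
[220.635  242.8928] [209.4525 218.9693]
```

The cabinet front is at x≈0.71, which leaves about 70 mm of free space behind the lid tip at (0.62,-0.215). That's enough to put the closed fingers behind the left tongue and pull it forward. I'll write a row calculator and set out.

```bash
cat > rows.py <<'E'
import sys,numpy as np
from scipy.spatial.transform import Rotation as R
from station import bot
np.set_printoptions(suppress=True,precision=4)
def rows(targets):
    o=bot.get_obs(); q=np.array(o["tool_rot"]); r=R.from_quat(q,scalar_first=True)
    print('t',round(o['t'],2),'pos',o['eef_pos'],'yawY',np.rad2deg(np.arctan2(*r.as_matrix()[[1,0],1])),'tilt z',r.as_matrix()[:,2],'F',o['contact_force'],'w',round(o['gripper_width'],3),'g',round(o['grasp_force'],1),'q',np.array(o['q']))
    for x,y,z,yaw in targets:
        c,s=np.cos(np.deg2rad(yaw)),np.sin(np.deg2rad(yaw))
        M=np.array([[-s,c,0],[c,s,0],[0,0,-1.]]).T   # tool x=(-s,c), y=(c,s)
        tr=R.from_matrix(M)
        d=r.inv().apply(np.array([x,y,z])-o['eef_pos'])/.5
        v=(r.inv()*tr).as_rotvec()/np.pi
        print((x,y,z,yaw),'->',' '.join(f'{k:.4f}' for k in (*d,*v)))
E
python3 -c "
from rows import rows
rows([(.45,.35,.30,63),(.60,0,.30,63),(.6405,-.2254,.26,63),(.6405,-.2254,.15,63)])"
```

```text
t 0.1 pos [0.2075 0.6417 0.2065] yawY 72.07839942656341 tilt z [-0.0004 -0.0016 -1.    ] F [-0.1257 -0.2752 -0.63  ] w 1.0 g 0.0 q [-1.3661  0.4777  0.0223  1.5563 -0.0115  1.1093 -0.0831]
(0.45, 0.35, 0.3, 63) -> -0.6409 -0.4062 -0.1862 -0.0005 0.0001 0.0504
(0.6, 0, 0.3, 63) -> -1.1418 -0.9799 -0.1852 -0.0005 0.0001 0.0504
(0.6405, -0.2254, 0.26, 63) -> -1.3575 -1.3838 -0.1045 -0.0005 0.0001 0.0504
(0.6405, -0.2254, 0.15, 63) -> -1.3575 -1.3834 0.1155 -0.0005 0.0001 0.0504
```

```bash
python3 -m crank '-0.64 -0.406 -0.186 0 0 0.05 1; -0.64 -0.406 -0.186 0 0 0.05 1; -0.64 -0.406 -0.186 0 0 0.05 1; -0.64 -0.406 -0.186 0 0 0.05 1; -0.64 -0.406 -0.186 0 0 0.05 1; -0.64 -0.406 -0.186 0 0 0.05 1; -0.64 -0.406 -0.186 0 0 0.05 1; -0.64 -0.406 -0.186 0 0 0.05 1; -0.64 -0.406 -0.186 0 0 0.05 1; -0.64 -0.406 -0.186 0 0 0.05 1; -0.64 -0.406 -0.186 0 0 0.05 1' 40; python3 -c "
from rows import rows
rows([(.60,0,.30,63),(.6405,-.2254,.26,63)])"
```

```text
t: 1.2
eef_pos: [0.4485, 0.3516, 0.2998]
tool_rot: [-0.001, 0.232, 0.973, -0.0]
contact_force: [-0.1, 0.7, -0.4]
gripper_width: 0.003
grasp_force: 0.0
t 1.2 pos [0.4485 0.3516 0.2998] yawY 63.186963241016585 tilt z [-0.0013 -0.0002 -1.    ] F [-0.1223  0.662  -0.4039] w 0.003 g 0.0 q [-0.9397  0.2279  0.2006  1.7057 -0.0488  1.2139  0.3759]
(0.6, 0, 0.3, 63) -> -0.5877 -0.4910 -0.0007 -0.0002 -0.0003 0.0010
(0.6405, -0.2254, 0.26, 63) -> -0.8634 -0.8567 0.0793 -0.0002 -0.0003 0.0010
```

```bash
python3 -m crank '-0.588 -0.491 0 0 0 0.001 1; -0.588 -0.491 0 0 0 0.001 1; -0.588 -0.491 0 0 0 0.001 1; -0.588 -0.491 0 0 0 0.001 1; -0.588 -0.491 0 0 0 0.001 1; -0.588 -0.491 0 0 0 0.001 1; -0.588 -0.491 0 0 0 0.001 1; -0.588 -0.491 0 0 0 0.001 1; -0.863 -0.857 0.08 0 0 0.001 1; -0.863 -0.857 0.08 0 0 0.001 1; -0.863 -0.857 0.08 0 0 0.001 1; -0.863 -0.857 0.08 0 0 0.001 1; -0.863 -0.857 0.08 0 0 0.001 1; -0.863 -0.857 0.08 0 0 0.001 1; -0.863 -0.857 0.08 0 0 0.001 1'
python3 - <<'E'
from rows import rows
from station import eyes
import cv2,numpy as np
from h import proj
S=eyes.read_camera("scene");T=eyes.read_camera("top")
out=np.zeros((420,800,3),np.uint8)
out[:400,:400]=cv2.resize(S["image"][60:260,230:430],(400,400));out[:400,400:]=cv2.resize(T["image"][70:250,260:440],(400,400))
cv2.imwrite('pics/behind.png',out[:,:,::-1])
rows([(.6405,-.2254,.15,63)])
E
```

```text
t: 2.7
eef_pos: [0.6406, -0.2254, 0.2592]
tool_rot: [-0.001, 0.234, 0.972, 0.0]
contact_force: [0.1, 1.2, -0.1]
gripper_width: 0.0
grasp_force: 0.0
t 2.8 pos [ 0.6412 -0.2237  0.2599] yawY 63.11008302174421 tilt z [-0.0005  0.0016 -1.    ] F [0.594  0.049  0.0228] w 0.001 g 0.0 q [-0.0819  0.4753  0.479   1.5068 -0.2283  1.216   1.5329]
(0.6405, -0.2254, 0.15, 63) -> -0.0006 -0.0038 0.2198 0.0004 -0.0004 0.0006
```

View pics/behind.png

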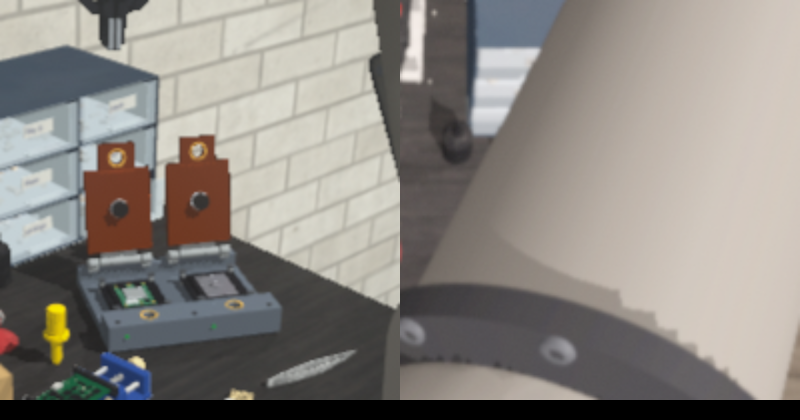

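The scene view shows the closed finger tips above and behind the left tongue, at about full-frame pixel (286,84). The top view is blocked by the arm. I'll descend gently.

```bash
python3 -m crank '0 -0.003 0.06 0 0 0 1; 0 -0.003 0.12 0 0 0 1; 0 -0.003 0.17 0 0 0 1; 0 -0.003 0.22 0 0 0 1; 0 -0.003 0.22 0 0 0 1'
python3 - <<'E'
from rows import rows
from station import eyes
import cv2,numpy as np
from h import *
S=eyes.read_camera("scene")
rows([(.5,-.1537,.15,63)])
print(proj(S,np.array([.6405,-.2254,.15])))
for x in (.71,.73,.75):
    o,d=ray(S,(267.5,109)); print(o+d*(x-o[0])/d[0])
cv2.imwrite('pics/b2.png',cv2.resize(S["image"][50:230,230:410],(600,600))[:,:,::-1])
E
```

```text
t: 3.3
eef_pos: [0.6381, -0.2242, 0.1469]
tool_rot: [-0.003, 0.233, 0.973, 0.001]
contact_force: [-0.7, 0.5, 0.6]
gripper_width: 0.0
grasp_force: 0.0
t 3.35 pos [ 0.6393 -0.2253  0.1492] yawY 63.07266749760623 tilt z [-0.0028  0.0018 -1.    ] F [ 0.0413 -0.7715  0.4422] w 0.001 g 0.0 q [-0.0557  0.5696  0.4424  1.6221 -0.2761  1.0156  1.5737]
(0.5, -0.1537, 0.15, 63) -> 0.3133 0.0014 -0.0005 0.0001 -0.0011 0.0004
[284.8052 138.1782]
[ 0.71   -0.2297  0.2039]
[ 0.73   -0.2465  0.1951]
[ 0.75   -0.2634  0.1863]
```

View pics/b2.png

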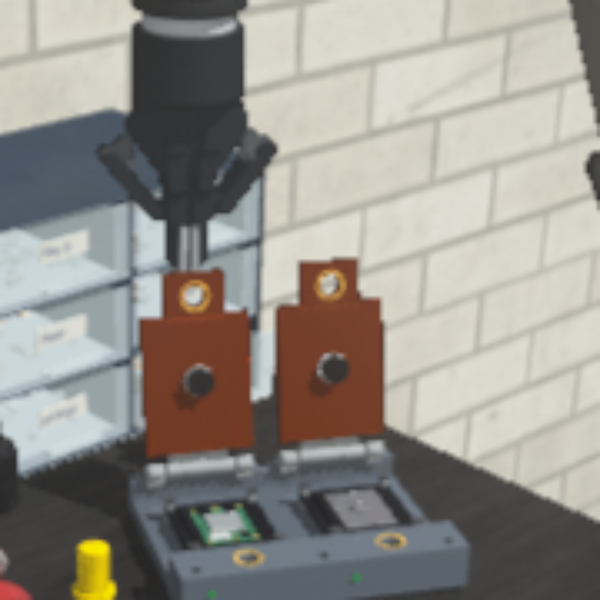

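The fingers are behind the left tongue, seen through and above its hole at about full-frame pixel (287,135). The right lid is clear. I'll pull forward at about 0.12 m/s.

```bash
python3 -m crank '0.03 0 0 0 0 0 1; 0.055 0 0 0 0 0 1; 0.08 0 0 0 0 0 1; 0.105 0 0 0 0 0 1; 0.13 0 0 0 0 0 1'; python3 -m crank '0.025 0 0 0 0 0 1; 0.05 0 0 0 0 0 1; 0.075 0 0 0 0 0 1; 0.1 0 0 0 0 0 1; 0.12 0 0 0 0 0 1; 0.135 0 0 0 0 0 1'
python3 - <<'E'
from rows import rows
from station import eyes
import cv2
S=eyes.read_camera("scene")
rows([(.5,-.1537,.15,63)])
cv2.imwrite('pics/b3.png',cv2.resize(S["image"][50:230,230:410],(600,600))[:,:,::-1])
E
```

```text
t: 3.85
eef_pos: [0.584, -0.1978, 0.1536]
tool_rot: [0.003, 0.234, 0.972, 0.0]
contact_force: [0.3, 0.2, -0.1]
gripper_width: -0.001
grasp_force: 0.3
t: 4.45
eef_pos: [0.521, -0.1672, 0.1505]
tool_rot: [-0.0, 0.234, 0.972, 0.0]
contact_force: [0.0, 0.0, -0.3]
gripper_width: 0.001
grasp_force: 0.0
t 4.5 pos [ 0.5201 -0.1669  0.1503] yawY 62.90082238129869 tilt z [-0.001   0.0008 -1.    ] F [-0.7162  0.3589  0.124 ] w -0.004 g 0.0 q [-0.1772  0.3545  0.4658  1.9463 -0.2031  0.8873  1.4907]
(0.5, -0.1537, 0.15, 63) -> 0.0478 0.0052 0.0007 0.0001 -0.0004 -0.0006
```

View pics/b3.png

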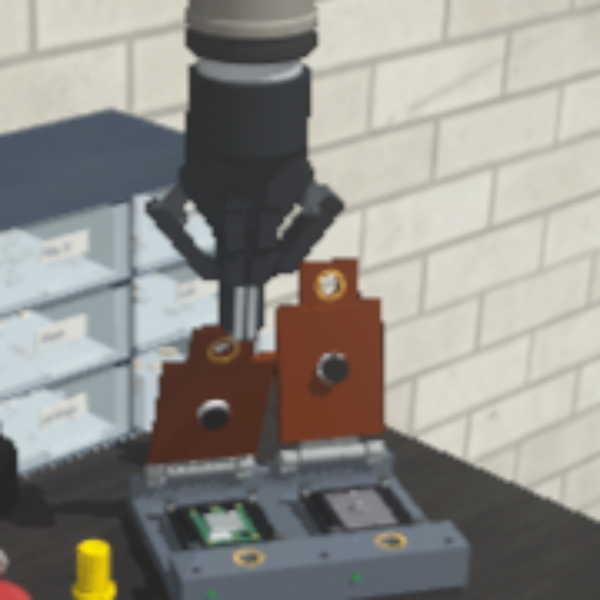

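The left lid now leans well forward over the board and the right lid is still open. I'll follow on a little, then lift.

```bash
python3 -m crank '0.025 0 0 0 0 0 1; 0.05 0 0 0 0 0 1; 0.06 0 -0.03 0 0 0 1; 0.06 0 -0.1 0 0 0 1; 0.06 0 -0.2 0 0 0 0.6; 0.06 0 -0.2 0 0 0 0.6'; python3 -c "
from rows import rows
rows([(.5,.07,.22,y) for y in (63,45,90)])
rows([(.5,.07,.065,63)])"
```

```text
t: 5.1
eef_pos: [0.4988, -0.1556, 0.2576]
tool_rot: [0.006, 0.235, 0.972, 0.001]
contact_force: [0.6, 0.7, -0.0]
gripper_width: 0.333
grasp_force: 0.0
t 5.1 pos [ 0.4988 -0.1556  0.2576] yawY 62.85126728358656 tilt z [ 0.0121 -0.0011 -0.9999] F [ 0.584   0.6772 -0.0245] w 0.333 g 0.0 q [-0.2563  0.1739  0.5058  1.8921 -0.0969  1.0869  1.3842]
(0.5, 0.07, 0.22, 63) -> 0.2046 0.4022 0.0747 0.0014 0.0036 -0.0008
(0.5, 0.07, 0.22, 45) -> 0.2046 0.4022 0.0747 0.0020 0.0033 0.0992
(0.5, 0.07, 0.22, 90) -> 0.2046 0.4022 0.0747 0.0006 0.0039 -0.1508
t 5.1 pos [ 0.4988 -0.1556  0.2576] yawY 62.85126728358656 tilt z [ 0.0121 -0.0011 -0.9999] F [ 0.584   0.6772 -0.0245] w 0.333 g 0.0 q [-0.2563  0.1739  0.5058  1.8921 -0.0969  1.0869  1.3842]
(0.5, 0.07, 0.065, 63) -> 0.2081 0.4008 0.3847 0.0014 0.0036 -0.0008
```

```bash
python3 -m crank '0.205 0.402 0.075 0.0014 0.0036 -0.0008 0.4; 0.205 0.402 0.075 0.0014 0.0036 -0.0008 0.4; 0.205 0.402 0.075 0.0014 0.0036 -0.0008 0.4; 0.205 0.402 0.075 0.0014 0.0036 -0.0008 0.4; 0.205 0.402 0.075 0.0014 0.0036 -0.0008 0.4; 0.205 0.402 0.075 0.0014 0.0036 -0.0008 0.4; 0.205 0.402 0.075 0.0014 0.0036 -0.0008 0.4; 0.205 0.402 0.075 0.0014 0.0036 -0.0008 0.4'
python3 - <<'E'
from rows import rows
from station import eyes
import cv2,numpy as np
from h import *
S=eyes.read_camera("scene");T=eyes.read_camera("top");np.savez('scene1.npz',**S);np.savez('top1.npz',**T)
rows([(.5005,.07,.10,63),(.5005,.07,.049,63)])
out=np.zeros((400,800,3),np.uint8)
out[:,:400]=cv2.resize(S["image"][110:310,190:390],(400,400));out[:,400:]=cv2.resize(T["image"][90:270,200:380],(400,400))
cv2.imwrite('pics/b4.png',out[:,:,::-1])
E
```

```text
t: 5.9
eef_pos: [0.4957, 0.0699, 0.2135]
tool_rot: [-0.006, 0.234, 0.972, -0.001]
contact_force: [-0.9, -0.4, -0.2]
gripper_width: 0.599
grasp_force: 0.0
t 6.0 pos [0.4957 0.0699 0.2134] yawY 62.88385380983511 tilt z [-0.0113  0.0012 -0.9999] F [-0.8819 -0.3276 -0.192 ] w 0.599 g 0.0 q [-0.5631  0.1896  0.3457  1.9684 -0.0799  1.0069  0.9178]
(0.5005, 0.07, 0.1, 63) -> -0.0109 0.0055 0.2266 -0.0013 -0.0034 -0.0007
(0.5005, 0.07, 0.049, 63) -> -0.0120 0.0059 0.3286 -0.0013 -0.0034 -0.0007
```

View pics/b4.png

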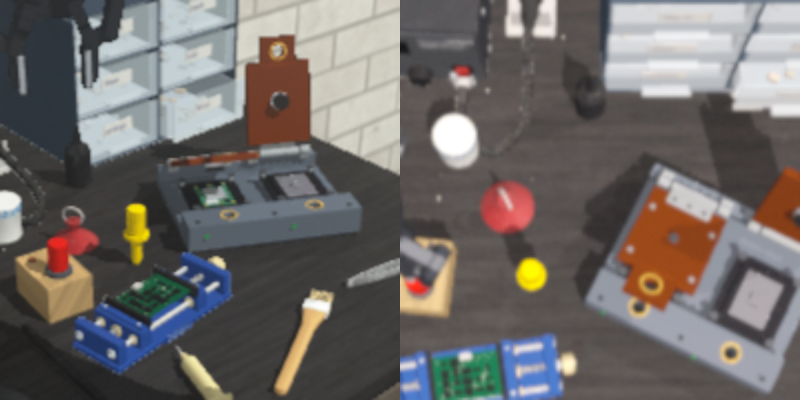

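The left lid is sinking onto the board and the right lid is still open. The gripper hovers over the red pin. Now the grasp descent.

```bash
python3 -m crank '-0.011 0.0055 0.08 -0.001 -0.0034 -0.0007 0.4; -0.011 0.0055 0.16 -0.001 -0.0034 -0.0007 0.4; -0.011 0.0055 0.226 -0.001 -0.0034 -0.0007 0.4; -0.011 0.0055 0.226 -0.001 -0.0034 -0.0007 0.4; -0.011 0.0055 0.226 -0.001 -0.0034 -0.0007 0.4'
python3 - <<'E'
from rows import rows
rows([(.5005,.07,.049,63)])
E
```

```text
t: 6.5
eef_pos: [0.5005, 0.0707, 0.1004]
tool_rot: [-0.001, 0.233, 0.973, -0.001]
contact_force: [0.1, 0.2, -0.3]
gripper_width: 0.595
grasp_force: 0.0
t 6.5 pos [0.5005 0.0707 0.1004] yawY 63.069390832914856 tilt z [-0.0015 -0.0013 -1.    ] F [ 0.1195  0.2034 -0.2922] w 0.595 g 0.0 q [-0.524   0.3503  0.3147  2.0705 -0.1559  0.7446  0.9888]
(0.5005, 0.07, 0.049, 63) -> -0.0007 -0.0010 0.1028 -0.0006 -0.0002 0.0004
```

```bash
python3 -m crank '-0.0007 -0.001 0.03 0 0 0 0.4; -0.0007 -0.001 0.06 0 0 0 0.4; -0.0007 -0.001 0.09 0 0 0 0.4; -0.0007 -0.001 0.103 0 0 0 0.4; -0.0007 -0.001 0.103 0 0 0 0.4; -0.0007 -0.001 0.103 0 0 0 0.62;  -0.0007 -0.001 0.103 0 0 0 0.7; -0.0007 -0.001 0.103 0 0 0 0.8; -0.0007 -0.001 0.103 0 0 0 1; -0.0007 -0.001 0.103 0 0 0 1; -0.0007 -0.001 0.103 0 0 0 1' 25
python3 - <<'E'
from rows import rows
rows([(.5005,.07,.20,63)])
E
```

```text
t: 7.6
eef_pos: [0.5013, 0.0714, 0.0491]
tool_rot: [0.0, 0.232, 0.973, 0.0]
contact_force: [0.4, 0.8, 6.0]
gripper_width: 0.199
grasp_force: 24.5
t 7.6 pos [0.5013 0.0714 0.0491] yawY 63.17655454128406 tilt z [ 0.0008 -0.     -1.    ] F [0.4475 0.8364 5.9962] w 0.199 g 24.5 q [-0.4939  0.4361  0.2824  2.1003 -0.2009  0.6293  1.029 ]
(0.5005, 0.07, 0.2, 63) -> -0.0001 -0.0031 -0.3017 0.0001 0.0002 0.0010
```

Gripped. Opening is about 17–20 mm with a firm contact. I'll raise the grip force and lift straight up.

```bash
python3 -m crank '0 0 0 0 0 0 1; 0 0 0 0 0 0 1; 0 0 -0.03 0 0 0 1; 0 0 -0.08 0 0 0 1; 0 0 -0.16 0 0 0 1; 0 0 -0.25 0 0 0 1; 0 0 -0.33 0 0 0 1; 0 0 -0.33 0 0 0 1; 0 0 -0.33 0 0 0 1; 0 0 -0.33 0 0 0 1' 80
python3 - <<'E'
from rows import rows
from station import eyes
import cv2,numpy as np
from h import *
S=eyes.read_camera("scene");T=eyes.read_camera("top");np.savez('scene2.npz',**S);np.savez('top2.npz',**T)
rows([(.4802,-.1437,.25,63)])
p=proj(S,np.array([.501,.071,.19])); print(p); x,y=map(int,p)
out=np.zeros((400,800,3),np.uint8)
out[:,:400]=cv2.resize(S["image"][y-40:y+60,x-50:x+50],(400,400),interpolation=2);out[:,400:]=cv2.resize(T["image"][150:270,260:380],(400,400),interpolation=2)
cv2.imwrite('pics/b5.png',out[:,:,::-1])
E
```

```text
t: 8.6
eef_pos: [0.4994, 0.0709, 0.2121]
tool_rot: [-0.001, 0.232, 0.973, -0.001]
contact_force: [0.5, -0.1, -0.1]
gripper_width: 0.001
grasp_force: 0.0
t 8.7 pos [0.4993 0.0708 0.2118] yawY 63.16786852695264 tilt z [-0.004  -0.0019 -1.    ] F [ 0.3207 -0.1149 -0.1089] w -0.002 g 0.0 q [-0.5751  0.1941  0.3566  1.9678 -0.0791  0.9973  0.921 ]
(0.4802, -0.1437, 0.25, 63) -> -0.1593 -0.4004 -0.0753 -0.0011 -0.0009 0.0009
[216.408  177.6347]
```

View pics/b5.png

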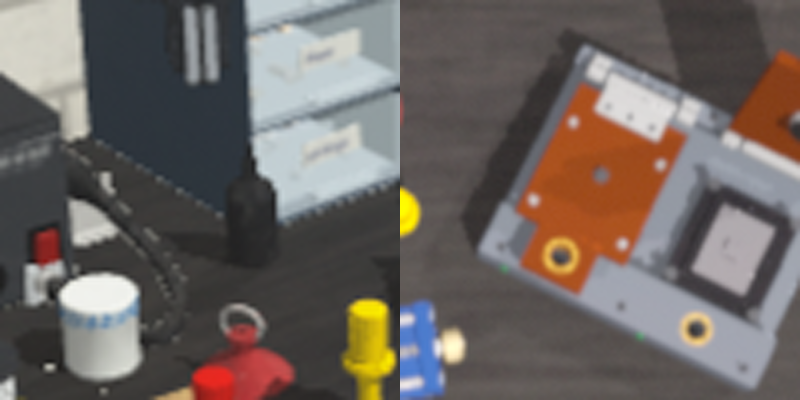

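The pin slipped out and still stands in its block. Knob top in the scene crop is at about (213,370). The left lid is down over the board with its hole at top-view pixel (308,227), and the right lid is open. I'll re-measure the knob and check the TCP projection.

Run:
```python
from h import *
S,T=load('scene2.npz'),load('top2.npz'); S0,T0=load('scene0.npz'),load('top0.npz')
print('TCP proj',proj(S,np.array([.4993,.0708,.2118])))
for n,c,p in (('S',S,(219,240)),('S0',S0,(219,240)),('T0',T0,(208,217)),('T2',T,(208,217))):
    b=blob(c,p,16,(0,150,100),(8,255,255)) 
    if b: print(n,b[0],b[1],b[2],b[3].min(0),b[3].max(0))
# pads: bright pixels near gripper
im=S["image"]; h=cv2.cvtColor(im,cv2.COLOR_RGB2HSV); m=cv2.inRange(h,np.array((0,0,140)),np.array((180,40,255)))
ys,xs=np.nonzero(m[135:165,208:226]); print('pads',xs.min()+208,xs.max()+208,ys.min()+135,ys.max()+135, xs.mean()+208,ys.mean()+135)
# block in top0 by wood colour: top face centre
for c,p in ((T0,(210,214)),(S0,(217,250))):
    b=blob(c,p,24,(10,40,120),(24,150,255)); print('block',b[0],b[1],b[2])
# yellow? knob rows width profile
m=cv2.inRange(cv2.cvtColor(S["image"],cv2.COLOR_RGB2HSV),np.array((0,150,100)),np.array((8,255,255)))
for r in range(224,252): 
    x=np.nonzero(m[r,205:235])[0]
    if len(x): print(r,x.min()+205,x.max()+205,end=' | ')
```

```text
TCP proj [216.4555 167.2769]
S [222.7828 233.0611] 303 (16.480484008789062, 26.234235763549805) [214 224] [235 245]
S0 [223.0068 232.8575] 312 (16.480484008789062, 26.97417640686035) [213 224] [235 245]
T0 [207. 216.] 89 (10.0, 10.0) [202 211] [212 221]
T2 [207.5 216.5] 77 (9.0, 9.0) [203 212] [212 221]
pads 213 219 139 156 215.5873015873016 148.015873015873
block [210.5087 213.9345] 813 (26.895315170288086, 35.816368103027344)
block [222.1413 253.8186] 707 (50.05889129638672, 29.105411529541016)
224 225 230 | 225 225 233 | 226 224 234 | 227 223 234 | 228 217 234 | 229 215 234 | 230 214 234 | 231 214 234 | 232 214 234 | 233 214 234 | 234 214 234 | 235 215 232 | 236 215 230 | 237 215 224 | 238 215 224 | 239 215 224 | 240 215 224 | 241 214 224 | 242 215 224 | 243 215 223 | 244 215 223 | 245 217 221 |
```

The knob position checks out: the predicted (0.50,0.07) projection matches to 1 px. The finger tips may be higher than I assumed, so I'll difference the images to find the silhouette's lower end.

Run:
```python
from h import *
S0,S1,S2=load('scene0.npz'),load('scene1.npz'),load('scene2.npz')
for n,S,z in(('open.6',S1,.2134),('shut',S2,.2118)):
    d=np.abs(S["image"].astype(int)-S0["image"]).max(2)
    print(n,'TCP',proj(S,np.array([.4975,.0704,z])),'+19mm',proj(S,np.array([.4975,.0704,z+.019])))
    for r in range(140,176,2):
        x=np.nonzero(d[r,185:250]>14)[0]+185
        print(r,len(x),(x.min(),x.max()) if len(x) else '', end=' | ')
    print()
```

```text
open.6 TCP [217.1575 166.7419] +19mm [216.6577 157.2614]
140 18 (np.int64(195), np.int64(239)) | 142 14 (np.int64(199), np.int64(239)) | 144 13 (np.int64(199), np.int64(239)) | 146 16 (np.int64(197), np.int64(239)) | 148 15 (np.int64(198), np.int64(239)) | 150 15 (np.int64(197), np.int64(238)) | 152 13 (np.int64(198), np.int64(236)) | 154 11 (np.int64(199), np.int64(236)) | 156 4 (np.int64(200), np.int64(203)) | 158 0  | 160 0  | 162 0  | 164 0  | 166 0  | 168 0  | 170 0  | 172 0  | 174 0  | 
shut TCP [217.1992 167.532 ] +19mm [216.7002 158.0668]
140 11 (np.int64(208), np.int64(219)) | 142 12 (np.int64(208), np.int64(220)) | 144 9 (np.int64(212), np.int64(220)) | 146 10 (np.int64(210), np.int64(220)) | 148 9 (np.int64(211), np.int64(220)) | 150 9 (np.int64(211), np.int64(220)) | 152 9 (np.int64(211), np.int64(220)) | 154 11 (np.int64(210), np.int64(220)) | 156 9 (np.int64(212), np.int64(220)) | 158 2 (np.int64(213), np.int64(214)) | 160 0  | 162 0  | 164 0  | 166 0  | 168 0  | 170 0  | 172 0  | 174 0  |
```

The tips appear about 19 mm above the reported TCP point, so my grip caught only the knob's top 6 mm. I'll reopen and go lower in steps, watching the force.

```bash
python3 -m crank '0 0 0 0 0 0 0.4; 0 0 0 0 0 0 0.4; 0 0 0.06 0 0 0 0.4; 0 0 0.14 0 0 0 0.4; 0 0 0.22 0 0 0 0.4; 0 0 0.29 0 0 0 0.4; 0 0 0.33 0 0 0 0.4; 0 0 0.345 0 0 0 0.4; 0 0 0.345 0 0 0 0.4' 25;  python3 -c "
from rows import rows
rows([(.5005,.0705,.031,63)])"
```

```text
t: 9.6
eef_pos: [0.4997, 0.0707, 0.0401]
tool_rot: [-0.001, 0.232, 0.973, -0.001]
contact_force: [0.6, 0.2, -0.2]
gripper_width: 0.599
grasp_force: 0.0
t 9.6 pos [0.4997 0.0707 0.0401] yawY 63.15897962417898 tilt z [-0.003  -0.0015 -1.    ] F [ 0.5976  0.2371 -0.2246] w 0.599 g 0.0 q [-0.4968  0.4529  0.287   2.1056 -0.2154  0.6136  1.0424]
(0.5005, 0.0705, 0.031, 63) -> -0.0017 0.0004 0.0181 -0.0009 -0.0006 0.0009
```

```bash
python3 -m crank '-0.0017 0.0004 0.01 -0.0009 -0.0006 0.0009 0.4; -0.0017 0.0004 0.02 -0.0009 -0.0006 0.0009 0.4; -0.0017 0.0004 0.02 -0.0009 -0.0006 0.0009 0.6; -0.0017 0.0004 0.02 -0.0009 -0.0006 0.0009 0.7; -0.0017 0.0004 0.02 -0.0009 -0.0006 0.0009 0.8; -0.0017 0.0004 0.02 -0.0009 -0.0006 0.0009 1; -0.0017 0.0004 0.02 -0.0009 -0.0006 0.0009 1; -0.0017 0.0004 0.02 -0.0009 -0.0006 0.0009 1' 25;  python3 -c "
from rows import rows
rows([(.5005,.0705,.031,63)])"
```

```text
t: 10.4
eef_pos: [0.5015, 0.071, 0.0313]
tool_rot: [0.001, 0.233, 0.972, 0.001]
contact_force: [-0.4, 1.4, 5.6]
gripper_width: 0.221
grasp_force: 25.0
t 10.4 pos [0.5015 0.071  0.0313] yawY 63.01176066916966 tilt z [ 0.0027  0.0014 -1.    ] F [-0.434   1.4102  5.5777] w 0.221 g 25.0 q [-0.4883  0.468   0.2786  2.1097 -0.2267  0.5884  1.0505]
(0.5005, 0.0705, 0.031, 63) -> 0.0013 -0.0019 0.0005 0.0008 0.0006 0.0001
```

```bash
python3 -m crank '0 0 0 0 0 0 1; 0 0 0 0 0 0 1; 0 0 -0.01 0 0 0 1; 0 0 -0.03 0 0 0 1; 0 0 -0.06 0 0 0 1; 0 0 -0.1 0 0 0 1; 0 0 -0.16 0 0 0 1; 0 0 -0.22 0 0 0 1; 0 0 -0.22 0 0 0 1; 0 0 -0.22 0 0 0 1' 70
python3 - <<'E'
from rows import rows
from station import eyes
import cv2,numpy as np
from h import *
rows([(.4802,-.1437,.19,63)])
S=eyes.read_camera("scene");np.savez('scene3.npz',**S)
S0=load('scene0.npz')
b=blob(S,(219,200),40,(0,150,100),(8,255,255)); print(b and (b[0],b[1],b[3].min(0),b[3].max(0)))
E
```

```text
t: 11.4
eef_pos: [0.5008, 0.0705, 0.1415]
tool_rot: [0.001, 0.233, 0.972, 0.001]
contact_force: [0.1, -0.1, -2.1]
gripper_width: 0.201
grasp_force: 68.8
t 11.4 pos [0.5008 0.0705 0.1415] yawY 62.99553690534804 tilt z [ 0.0026  0.0012 -1.    ] F [ 0.0807 -0.1115 -2.149 ] w 0.201 g 68.8 q [-0.5569  0.2863  0.3501  2.0421 -0.1323  0.8313  0.9687]
(0.4802, -0.1437, 0.19, 63) -> -0.1580 -0.4001 -0.0977 0.0007 0.0006 -0.0000
(array([209.781 , 213.1702]), 358, array([179, 179], dtype=int32), array([238, 236], dtype=int32))
```

The pin is held (grip 69 N). I'm carrying it above the left lid's hole while refining the hole's position from the earlier pictures.

```bash
python3 -m crank '0 0 -0.06 0 0 0 1; 0 0 -0.098 0 0 0 1; -0.158 -0.4 -0.098 0 0 0 1; -0.158 -0.4 -0.098 0 0 0 1; -0.158 -0.4 -0.098 0 0 0 1; -0.158 -0.4 -0.098 0 0 0 1; -0.158 -0.4 -0.098 0 0 0 1; -0.158 -0.4 -0.098 0 0 0 1; -0.158 -0.4 -0.098 0 0 0 1; -0.158 -0.4 -0.098 0 0 0 1'
python3 - <<'E'
from rows import rows
from station import eyes
import cv2,numpy as np
from h import *
rows([(.4802,-.1437,.10,63)])
S=eyes.read_camera("scene");np.savez('scene4.npz',**S)
S2,S0,T0,T2=[load(f+'.npz') for f in ('scene2','scene0','top0','top2')]
lo,hi=(15,90,110),(35,255,255)
def ring(c,p,r=8):
    # ellipse fit to ring blob
    b=blob(c,p,r,lo,hi); (e,ax,_)=cv2.fitEllipse(b[3].astype(np.float32)); return np.array(e),b[0],b[1]
print('lid hole T2',ring(T2,(308,227)),plane(T2,ring(T2,(308,227))[0],.053))
s=proj(S2,np.array([.480,-.1437,.053])); print('pred S',s)
for z in (0,): 
    b=blob(S2,s,9,lo,hi); print('S2',b and b[:3], b and plane(S2,b[0],.053))
for n,p,q in (('bl',(307,228),(305,217)),('br',(349,248),(347,212))):
    for c,pp in ((T0,p),(S0,q)):
        e=ring(c,pp); print(n,e,plane(c,e[0],.035)[:2])
im=S["image"]; 
cv2.imwrite('pics/b6.png',cv2.resize(im[120:270,230:380],(600,600),interpolation=2)[:,:,::-1])
E
```

```text
t: 12.45
eef_pos: [0.4802, -0.1418, 0.1889]
tool_rot: [-0.0, 0.232, 0.973, 0.001]
contact_force: [-0.6, 0.7, -1.6]
gripper_width: 0.207
grasp_force: 68.9
t 12.45 pos [ 0.4802 -0.1418  0.1889] yawY 63.13780505152405 tilt z [ 0.0002  0.0014 -1.    ] F [-0.6303  0.656  -1.5513] w 0.207 g 68.9 q [-0.2583  0.2213  0.4915  2.0108 -0.1305  0.9391  1.4023]
(0.4802, -0.1437, 0.1, 63) -> -0.0018 -0.0036 0.1778 0.0004 -0.0001 0.0008
lid hole T2 (array([307.8193, 226.1994]), array([308., 226.]), 86) [ 0.4816 -0.1429  0.053 ]
pred S [305.0545 209.2566]
S2 (array([304.5, 209.5]), 24, (3.0, 9.0)) [ 0.48  -0.142  0.053]
bl (array([307.2436, 227.439 ]), array([307.5, 227.5]), 31) [ 0.4815 -0.1431]
bl (array([304.4731, 214.6686]), array([305.25, 215.25]), 18) [ 0.4858 -0.1483]
br (array([348.5322, 248.0635]), array([348.5, 248. ]), 38) [ 0.4357 -0.2318]
br (array([346.742 , 211.5492]), array([347. , 211.5]), 13) [ 0.4345 -0.2306]
```

View pics/b6.png

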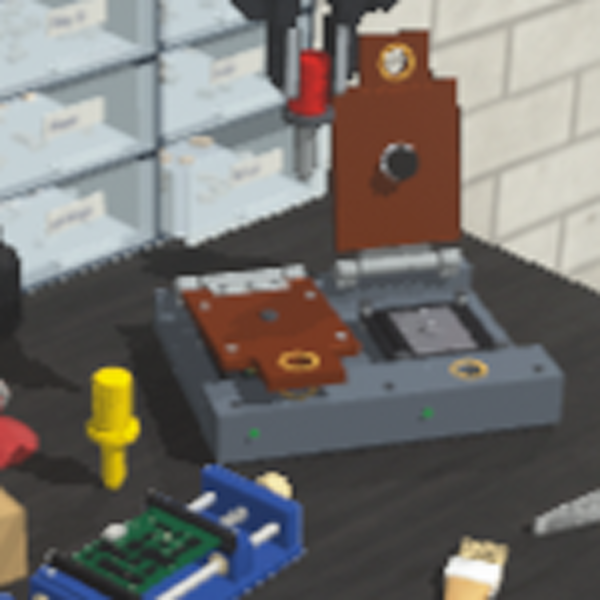

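The pin hangs straight: tip at about (306,165), collar at (308,149). The lid hole is at (304.5,210) and the lid is ajar over the board. I'll check the pin's offset from the TCP.

Run:
```python
from h import *
S,S2=load('scene4.npz'),load('scene2.npz')
p=np.array([.4802,-.1418])
for z in (.1636,.1976,.2026,.2326): print(z,proj(S,np.array([*p,z])))
m=cv2.inRange(cv2.cvtColor(S["image"],cv2.COLOR_RGB2HSV),np.array((0,190,120)),np.array((6,255,255)))
for r in range(128,150):
    x=np.nonzero(m[r,295:318])[0]
    if len(x): print(r,x.min()+295,x.max()+295,end=' | ')
d=np.abs(S["image"].astype(int)-S2["image"]).max(2)
print()
for r in range(144,170):
    x=np.nonzero(d[r,292:322]>18)[0]+292
    if len(x): print(r,x.min(),x.max(),end=' | ')
# sensitivity of image to 1 mm in tool x / world
P=np.array([*p,.1976]); print('tool x 1mm',proj(S,P+.001*np.array([-.891,.454,0]))-proj(S,P),'z 1mm',proj(S,P+[0,0,.001])-proj(S,P))
```

```text
0.1636 [306.0846 163.5143]
0.1976 [306.6475 148.4633]
0.2026 [306.7318 146.2112]
0.2326 [307.2452 132.4834]
134 306 309 | 135 306 310 | 136 306 310 | 137 306 310 | 138 307 310 | 139 307 310 | 140 307 310 | 141 307 310 | 142 306 310 | 143 307 309 | 144 306 309 | 145 306 310 | 146 306 310 | 147 306 309 | 
144 301 312 | 145 301 312 | 146 301 312 | 147 300 313 | 148 300 313 | 149 300 313 | 150 301 312 | 151 303 311 | 152 303 309 | 153 303 309 | 154 303 309 | 155 303 309 | 156 303 309 | 157 303 309 | 158 303 309 | 159 303 309 | 160 303 309 | 161 303 309 | 162 303 308 | 163 304 308 | 164 304 307 | tool x 1mm [0.1407 0.1843] z 1mm [ 0.0168 -0.4496]
```

The pin sits on the TCP axis (collar columns 300–313 against a predicted 306.6), with no slip in height. I'm setting the target at TCP (0.4812,-0.1430) and descending to just above the lid.

```bash
python3 -m crank '-0.003 -0.0025 0.05 0 0 0.0008 1; -0.003 -0.0025 0.1 0 0 0.0008 1; -0.003 -0.0025 0.15 0 0 0.0008 1; -0.003 -0.0025 0.2 0 0 0.0008 1; -0.003 -0.0025 0.208 0 0 0.0008 1; -0.003 -0.0025 0.208 0 0 0.0008 1; -0.003 -0.0025 0.208 0 0 0.0008 1'
python3 - <<'E'
from rows import rows
from station import eyes
import cv2,numpy as np
from h import *
rows([(.4812,-.1430,.075,63),(.4812,-.1430,.06,63)])
S=eyes.read_camera("scene");np.savez('scene5.npz',**S)
S2=load('scene2.npz')
d=np.abs(S["image"].astype(int)-S2["image"]).max(2)
for r in range(190,216):
    x=np.nonzero(d[r,285:325]>18)[0]+285
    if len(x): print(r,x.min(),x.max(),end=' | ')
print(proj(S,np.array([.4812,-.1430,.0595])))
E
```

```text
t: 13.2
eef_pos: [0.4822, -0.1449, 0.0866]
tool_rot: [0.002, 0.234, 0.972, 0.001]
contact_force: [1.0, 1.6, -0.2]
gripper_width: 0.207
grasp_force: 68.8
t 13.2 pos [ 0.4822 -0.1449  0.0866] yawY 62.90364505433487 tilt z [ 0.0033  0.0008 -1.    ] F [ 1.0488  1.6178 -0.1941] w 0.207 g 68.8 q [-0.19    0.3823  0.4398  2.0942 -0.2482  0.7108  1.5087]
(0.4812, -0.143, 0.075, 63) -> 0.0037 0.0025 0.0232 0.0007 0.0008 -0.0005
(0.4812, -0.143, 0.06, 63) -> 0.0038 0.0024 0.0532 0.0007 0.0008 -0.0005
190 299 310 | 191 299 309 | 192 299 310 | 193 299 310 | 194 301 310 | 195 302 308 | 196 302 308 | 197 302 308 | 198 302 308 | 199 302 308 | 200 302 308 | 201 302 307 | 202 285 307 | 203 285 307 | 204 285 307 | 205 285 307 | 206 285 306 | 207 285 305 | 208 285 301 | 209 288 301 | [304.5432 206.5713]
```

```bash
python3 -m crank '0.0037 0.0025 0 0.0004 0.0004 0 1; 0.0037 0.0025 0 0.0004 0.0004 0 1; 0.0037 0.0025 0 0.0004 0.0004 0 1'; python3 -c "
from rows import rows
rows([(.4812,-.1430,.075,63)])"; python3 -m crank '0 0 0 0 0 0 1'; python3 -c "
from rows import rows
rows([(.4812,-.1430,.075,63),(.4812,-.1430,.06,63)])"
```

```text
t: 13.55
eef_pos: [0.4806, -0.1431, 0.0861]
tool_rot: [0.0, 0.234, 0.972, 0.0]
contact_force: [0.1, 0.2, -0.4]
gripper_width: 0.205
grasp_force: 68.8
t 13.55 pos [ 0.4806 -0.1431  0.0861] yawY 62.87685084998914 tilt z [ 0.001   0.0004 -1.    ] F [ 0.1379  0.1812 -0.4177] w 0.205 g 68.8 q [-0.1945  0.3811  0.4404  2.0977 -0.2466  0.7104  1.5038]
(0.4812, -0.143, 0.075, 63) -> -0.0011 0.0007 0.0221 0.0003 0.0002 -0.0007
t: 13.65
eef_pos: [0.4804, -0.1432, 0.0858]
tool_rot: [0.0, 0.235, 0.972, 0.0]
contact_force: [-0.2, 0.4, -0.7]
gripper_width: 0.21
grasp_force: 68.8
t 13.65 pos [ 0.4804 -0.1432  0.0858] yawY 62.863361310521654 tilt z [ 0.0006  0.0004 -1.    ] F [-0.17    0.4082 -0.7421] w 0.21 g 68.8 q [-0.1942  0.3815  0.4404  2.0978 -0.2467  0.7103  1.5038]
(0.4812, -0.143, 0.075, 63) -> -0.0013 0.0011 0.0217 0.0002 0.0001 -0.0008
(0.4812, -0.143, 0.06, 63) -> -0.0013 0.0011 0.0517 0.0002 0.0001 -0.0008
```

```bash
python3 -m crank '-0.0013 0.001 0.008 0 0 0 1; -0.0013 0.001 0.016 0 0 0 1; -0.0013 0.001 0.022 0 0 0 1; -0.0013 0.001 0.027 0 0 0 1; -0.0013 0.001 0.027 0 0 0 1'; python3 -c "
from rows import rows
rows([(.4812,-.1430,.06,63)])"
```

```text
t: 14.15
eef_pos: [0.4807, -0.143, 0.0716]
tool_rot: [-0.0, 0.235, 0.972, 0.0]
contact_force: [-0.3, 0.9, -0.5]
gripper_width: 0.206
grasp_force: 68.8
t 14.15 pos [ 0.4807 -0.143   0.0716] yawY 62.85982570525953 tilt z [-0.0008  0.0004 -1.    ] F [-0.33    0.8912 -0.4922] w 0.206 g 68.8 q [-0.1825  0.4068  0.4276  2.1046 -0.2638  0.6814  1.518 ]
(0.4812, -0.143, 0.06, 63) -> -0.0009 0.0005 0.0232 -0.0000 -0.0003 -0.0008
```

No contact, so the nose is in the lid hole. Continuing to the bush mouth.

```bash
python3 -m crank '0 0 0.008 0 0 0 1; 0 0 0.016 0 0 0 1; 0 0 0.023 0 0 0 1; 0 0 0.023 0 0 0 1'; python3 -m crank '0 0 0.006 0 0 0 1; 0 0 0.012 0 0 0 1; 0 0 0.012 0 0 0 1';  python3 -c "
from rows import rows
rows([(.4812,-.1430,.042,63)])"
```

```text
t: 14.55
eef_pos: [0.4807, -0.1429, 0.06]
tool_rot: [-0.0, 0.235, 0.972, 0.0]
contact_force: [-0.2, -0.8, -1.5]
gripper_width: 0.206
grasp_force: 68.8
t: 14.85
eef_pos: [0.4808, -0.143, 0.0542]
tool_rot: [-0.0, 0.235, 0.972, 0.0]
contact_force: [0.4, -0.4, -0.8]
gripper_width: 0.205
grasp_force: 68.9
t 14.85 pos [ 0.4808 -0.143   0.0542] yawY 62.86156423306148 tilt z [-0.0005  0.0004 -1.    ] F [ 0.3636 -0.413  -0.7967] w 0.205 g 68.9 q [-0.1666  0.4368  0.4101  2.1137 -0.2854  0.6437  1.5365]
(0.4812, -0.143, 0.042, 63) -> -0.0008 0.0003 0.0245 0.0000 -0.0002 -0.0008
```

```bash
python3 -m crank '0 0 0.008 0 0 0 1; 0 0 0.016 0 0 0 1; 0 0 0.024 0 0 0 1; 0 0 0.024 0 0 0 1' 90; python3 -m crank '0 0 0.005 0 0 0 1; 0 0 0.01 0 0 0 1; 0 0 0.01 0 0 0 1; 0 0 0.01 0 0 0 1' ; python3 -c "
from rows import rows
rows([(.4812,-.1430,.035,63)])"
```

```text
t: 15.25
eef_pos: [0.4809, -0.143, 0.0421]
tool_rot: [-0.0, 0.235, 0.972, 0.0]
contact_force: [-0.2, 0.1, 1.0]
gripper_width: 0.197
grasp_force: 88.1
t: 15.65
eef_pos: [0.4808, -0.1429, 0.0377]
tool_rot: [-0.0, 0.235, 0.972, 0.0]
contact_force: [-3.0, 1.5, 5.2]
gripper_width: 0.199
grasp_force: 88.8
t 15.65 pos [ 0.4808 -0.1429  0.0377] yawY 62.86034477004415 tilt z [-0.0003  0.0007 -1.    ] F [-3.0337  1.4693  5.1899] w 0.199 g 88.8 q [-0.1505  0.4659  0.3919  2.121  -0.306   0.6082  1.5541]
(0.4812, -0.143, 0.035, 63) -> -0.0008 0.0001 0.0053 0.0001 -0.0002 -0.0008
```

```bash
python3 -m crank '0.001 0 0.002 0 0 0 1; 0.001 0 0.004 0 0 0 1; 0.001 0 0.004 0 0 0 1; 0.001 0 0.004 0 0 0 1'; python3 -m crank '0 0 0.002 0 0 0 1; 0 0 0.002 0 0 0 1; 0 0 0.002 0 0 0 1'; python3 -c "
from rows import rows
rows([(.4812,-.1430,.035,63)])"
```

```text
t: 16.05
eef_pos: [0.4807, -0.1428, 0.036]
tool_rot: [0.0, 0.235, 0.972, 0.0]
contact_force: [-3.4, 0.7, 7.6]
gripper_width: 0.199
grasp_force: 89.2
t: 16.35
eef_pos: [0.4807, -0.1427, 0.0354]
tool_rot: [0.0, 0.235, 0.972, 0.001]
contact_force: [-5.2, 2.3, 14.3]
gripper_width: 0.196
grasp_force: 90.2
t 16.35 pos [ 0.4807 -0.1427  0.0354] yawY 62.84864561207992 tilt z [ 0.0004  0.001  -1.    ] F [-5.2292  2.2762 14.2548] w 0.196 g 90.2 q [-0.148   0.4692  0.3889  2.1228 -0.3094  0.6025  1.5568]
(0.4812, -0.143, 0.035, 63) -> -0.0012 0.0000 0.0009 0.0004 -0.0000 -0.0008
```

Rigid stop reached at z=0.0354 (expected 0.0353) with 14 N. I'll press slightly more, then verify.

```bash
python3 -m crank '0.001 0 0.001 0 0 0 1; 0.001 0 0.001 0 0 0 1; 0.001 0 0.001 0 0 0 1; 0.001 0 0.001 0 0 0 1; 0.001 0 0.001 0 0 0 1'
python3 - <<'E'
from rows import rows
from station import eyes
import cv2,numpy as np
S=eyes.read_camera("scene")
rows([])
cv2.imwrite('pics/final.png',cv2.resize(S["image"][120:300,180:420],(800,600),interpolation=2)[:,:,::-1])
E
```

```text
t: 16.85
eef_pos: [0.4807, -0.1427, 0.0354]
tool_rot: [0.001, 0.235, 0.972, 0.001]
contact_force: [-5.3, 2.3, 18.4]
gripper_width: 0.204
grasp_force: 90.5
t 16.9 pos [ 0.4807 -0.1427  0.0353] yawY 62.846131652307314 tilt z [ 0.0013  0.0009 -1.    ] F [-5.1609  2.0455 17.5579] w 0.197 g 90.5 q [-0.148   0.4689  0.3887  2.1236 -0.3098  0.601   1.5571]
```

View pics/final.png

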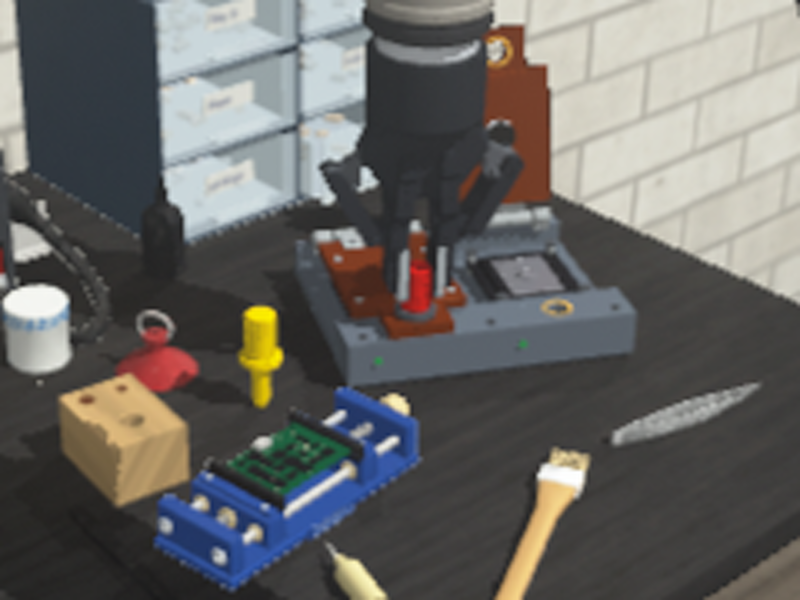

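The left lid is level and shut, with the red pin's collar seated on the tongue at crop (418,312). The right lid stands open at (515,130), the block is empty, and nothing else has moved. The tool presses down with a steady 18 N or so, so I'm handing in.

```bash
python3 -c "
from station import ticket
print(ticket.hand_in())"
```

```text
the job is handed in; nothing more can be done
None
```

I handed the job in at about 17 s: the left lid is shut over the circuit board, the red pin is through it into the bush and held at about 18 N with its collar pressed on the lid, and the right lid is still open; my first grasp of the pin slipped off and the second held.

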